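# Put the bottles and the bench timer into their matching seats

### The arm

A 6-joint arm with a two-finger parallel gripper is mounted at the origin on a cart in front of the work surface, level with it; the furniture and walls round the work are solid. World frame = base frame: x ahead of the robot, y to its left, z up, the work surface at z = 0. Lengths are in m, angles in degrees, forces in N, time in s.
With the tool pointing down it reaches from about 0.3 to 0.775 m from the base axis. Payload 14.6 kg.
Tool frame: the origin (TCP) lies on the centre line of the jaws, within the pads' length; the fingertips stand 8 mm ahead of it and the grasp point (between the pads) lies 11 mm behind it; z points along the fingers, y is the line along which they close (so a half turn about z gives the same grasp; the last joint's range is limited). The gripper opens to 85 mm and grips with 20 to 120 N. Pads are 22 mm wide; open, the fingers measure 114 mm over their backs; the gripper's body (76 mm by 85 mm) begins 54 mm behind the grasp point. The pads swing forward as they close: fully open they stand 13 mm farther back than shut.
Start: joints at [60.069, 17.183, 87.147, -0, 75.671, -3.816], TCP at [0.242, 0.494, 0.239] pointing down, gripper open.
Joint ranges: [-173.82, 173.82], [-45.26, 126.66], [13.44, 144.39], [-59.66, 239.66], [0, 175.72], [-146.38, 146.38]. Speed limits (degrees/s): [127.2, 127.2, 147.25, 180, 180, 180].

### API

Orientations are given as [roll, pitch, yaw] about the fixed x, y, z axes, in that order (R = Rz(yaw) Ry(pitch) Rx(roll)).
In Python, from station import * gives the robot as it stands.
- The arm moves only by the shell command python3 -m inch 'ROWS' [FORCE]. ROWS is JSON, a list of rows, each an object of numbers: "x", "y", "z": the shift along the tool's x, y, z in m; "wx", "wy", "wz": the turn, a rotation vector about the tool's x, y, z in degrees; "fingers": the opening, from 0 (shut) to 1 (fully open). A call has 1 to 8 rows; each row shifts and turns the commanded pose from where the row before left it, along the tool's axes as they then stand; what a row does not reach is not made up. A row lasts 1/10 s, in which the tool goes at most 50 mm and 8.59 degrees, less where a joint would pass 70% of its speed; a pose out of reach is approached as far as the arm can. A call is refused whole if a number of a shift passes 0.05 or a number of a turn 8.59, either way. A call with a gripper value outside its range is refused whole. The fingers move at their own pace and stop on an object; FORCE is the grip in N (left out, the last holds). Time passes only in rows, so rows that do not move let the fingers close. It gives the time, the measured TCP pose, the force, the opening and the grip force at its end, in the units of the state.
- read_state(): the state, without advancing time (a new reading comes with each control period).
- snapshot(name): name is "side" or "top" or "wrist"; returns (picture, depth): 480x640x3 uint8, blue, green, red; 480x640 float32, m along the optical axis (not along the pixel's ray), 0 where there is no reading.
- camera_params(name): a dict with "vertical_fov" (degrees; the focal length in pixels is half the picture's height over the tangent of half this angle, whatever the lens; pixels are square), "cx", "cy" (the principal point, pixels), "k1" (the pictures are not rectified: a ray, as slopes to the right and down, at radius r is drawn at 1 + k1 r^2 times it, then the intrinsics apply), "R" (3x3) and "t" (3): a world point X has camera coordinates R X + t; the wrist camera has in their place "T_tool_cam" (4x4, takes a point from camera to tool coordinates, whose origin is the TCP and whose axes are the flange's). Camera axes: x right, y down, z forward; pixel columns grow to the right and rows downward; lengths in m; the calibration is good to about 2 mm. A picture is of the moment at which its call begins: read the wrist's pose just before it. camera_params takes no time and is no camera call.
- close_job(): hands the job in; it is judged then, once.
Trained networks look in the newest picture that a camera, given by its name, has taken for a name from the list of things; names that differ only in an ending like _2 or _b are one class to them, and where a whole thing is asked for, a point or a joint stands for the part that bears it (a point fixed in the world has none). Each returns a list of dicts, best first, with "conf" (0 to 1); they miss things now and then, are a little off and sometimes report something else, mostly with a low value. They report only what shows in the picture. A call takes as long as a camera call. They do not tell look-alikes from the thing itself.
- silhouettes(name, camera): "region" (480x640 bool, what is visible of it) and "rect" ([left, top, width, height] in pixels, round what is visible of it).
The state is a dict: "clock": time; "q": joint angles; "qd": joint speeds; "tau": joint torques, N m; "tool_pos": TCP position; "orientation": TCP orientation; "wrist_force": force on the tool from outside, world axes, zero at the start; "wrist_torque": the same for the moment, N m; "width": opening from 0.0 (shut) to 1.0 (fully open); "finger_force": force on a finger pad.
Only numpy, scipy, OpenCV 4.12 (cv2) and the standard library are available. Lean on these libraries where they do the work, as an engineer would, in place of code of your own. Each camera call takes 0.05 s, during which the arm holds its last target. There are 200 camera calls.

### The job

Put this bench in order: stand each of the three bottles upright in the round seat made for its size (the largest bottle in the largest seat, the middle one in the middle one, the smallest in the smallest), and lay the timer flat, buttons up, in the square tray. Never tip a bottle over, and leave the petri dish where it is.

Things in the scene. Friction and masses are not known exactly. Their poses are not given: they have to be found in the camera images.
- brown_bottle: Largest of three loose screw-cap bottles: brown body, 68 mm diameter up to a height of 94 mm, then a cap of 44 mm diameter up to 125 mm. Stands upright, about 0.24 kg. Origin: centre of its underside, z up.
- white_bottle: Middle one of three loose bottles: white body, 54 mm diameter up to a height of 79 mm, then a cap of 30 mm diameter up to 105 mm. Stands upright, about 0.11 kg. Origin: centre of its underside, z up.
- dropper_bottle: Smallest of three loose bottles: white body, 34 mm diameter up to a height of 52 mm, then a cap of 20 mm diameter up to 70 mm. Stands upright, about 0.03 kg. Origin: centre of its underside, z up.
- timer: Loose white bench timer, a flat nearly square box lying buttons up, 62 mm along its x, 66 mm along its y, 17 mm thick (19 mm over the buttons), about 0.07 kg. Origin: centre of its underside, z up.
- large_well: Fixed to the bench. Open round grey plastic seat like a shallow cup, 12 mm high, with a 3 mm floor (so the inside is 9 mm deep) and a 3 mm wall; inside diameter 82 mm, outside 88 mm: the seat for the largest bottle. Origin: centre of its underside, z up.
- medium_well: Fixed to the bench. Open round grey plastic seat like a shallow cup, 12 mm high, with a 3 mm floor (so the inside is 9 mm deep) and a 3 mm wall; inside diameter 66 mm, outside 72 mm: the seat for the middle bottle. Origin: centre of its underside, z up.
- small_well: Fixed to the bench. Open round grey plastic seat like a shallow cup, 12 mm high, with a 3 mm floor (so the inside is 9 mm deep) and a 3 mm wall; inside diameter 48 mm, outside 54 mm: the seat for the smallest bottle. Origin: centre of its underside, z up.
- square_tray: Fixed to the bench. Grey plastic tray for the timer: floor plate 3 mm thick, 82 mm along x, 86 mm along y, with four L-shaped corner walls 12 mm high in all, 3 mm thick, legs 20 mm long, sides open between them. Inside 76 mm (x) by 80 mm (y): the timer fits, edges parallel to the walls, at any quarter turn. Origin: centre of its underside, z up.
- dish: Loose petri dish lying flat, 63 mm diameter, 16 mm high; a bystander to be left where it is. Origin: centre of its underside, z up. Note for the arm: a fixed black tower unit 0.36 m tall stands to the left behind the work; its front face runs from about x 0.50, y 0.26 to x 0.60, y 0.11, and it reaches back from there.
Things that resemble listed ones, but are neither listed nor needed, are in the scene too. What is shaped like the white_bottle but green is not meant.

How it is judged (in metres and radians):
At the end, for the whole second after the job is handed in: Each bottle stands upright (0.1 rad) on the floor of the seat of its size, within 10 mm of the centre (largest: 11); the timer lies flat, buttons up, on the floor of the square tray, within 13 mm of its centre. Undersides under 6.5 mm above the bench; all at rest (horizontal distance between brown_bottle and large_well below 0.011 m and z of brown_bottle in the frame of large_well between 0 and 0.0065 m and angle between each of brown_bottle, white_bottle, dropper_bottle, timer's own z axis and vertical below 0.1 rad and linear speed of each of brown_bottle, white_bottle, dropper_bottle, timer below 0.02 m/s and angular speed of each of brown_bottle, white_bottle, dropper_bottle, timer below 0.2 rad/s and horizontal distance between white_bottle and medium_well below 0.01 m and z of white_bottle in the frame of medium_well between 0 and 0.0065 m and horizontal distance between dropper_bottle and small_well below 0.01 m and z of dropper_bottle in the frame of small_well between 0 and 0.0065 m and horizontal distance between timer and square_tray below 0.013 m and z of timer in the frame of square_tray between 0 and 0.0065 m); the robot touches nothing.
It fails at once if a bottle is tipped over (more than 0.6 rad) (angle between any of brown_bottle, white_bottle, dropper_bottle's own z axis and vertical above 0.6 rad).
It fails at once if the petri dish is moved by more than 25 mm (distance of dish from where it was at the start of the episode above 0.025 m).
It also fails if it takes over 115 s, if anything falls off the work surface, if the arm or the gripper's body presses on something with over 40 N, if the wrist force passes 120 N, or if a joint passes its speed limit or range.

## Working session

There is one attempt and no reset: what is moved stays moved. The work goes in short steps, Python scripts to look and compute and a shell command to move; the robot and the scene stay as the last step left them, time stands still between calls to the robot, and variables do not carry over. Pictures are saved under pics/ and viewed, at most 14 in all, crops included, and the job is handed in when it is done.

```bash
ls; mkdir -p pics; python3 - <<'E'
from station import *
import cv2,numpy as np
s=read_state();print({k:np.round(v,3).tolist() for k,v in s.items()})
for n in("top","side"):
    p,d=snapshot(n);cv2.imwrite(f"pics/{n}0.png",p);np.save(f"pics/{n}0.npy",d);c=camera_params(n);print(n,c)
print(camera_params("wrist"))
E
```

```text
pics
{'clock': 0.0, 'q': [60.069, 17.218, 87.18, -0.001, 75.672, -3.818], 'qd': [-0.005, -0.03, 0.125, 0.101, 0.102, -0.017], 'tau': [-0.0, -54.35, -36.179, -0.0, 0.004, 0.0], 'tool_pos': [0.242, 0.494, 0.239], 'orientation': [-179.93, -0.004, 153.887], 'wrist_force': [0.057, -0.401, 0.779], 'wrist_torque': [-0.01, 0.0, 0.041], 'finger_force': 0.0, 'width': 1.003}
top {'vertical_fov': 45.77019620567672, 'cx': 321.3176582933676, 'cy': 240.66843741139522, 'k1': -0.0953746989550301, 'R': array([[-2.63443130e-02, -9.99652928e-01,  3.87605450e-05],
       [-9.97117004e-01,  2.62747225e-02, -7.11851058e-02],
       [ 7.11593810e-02, -1.91397150e-03, -9.97463122e-01]]), 't': array([-0.09357515,  0.51601431,  1.39928692])}
side {'vertical_fov': 43.53444364514112, 'cx': 319.28642134087585, 'cy': 229.83547611550716, 'k1': -0.19056198496557014, 'R': array([[ 0.94634609, -0.32284764, -0.01408828],
       [-0.28568985, -0.81546059, -0.50339381],
       [ 0.15103107,  0.48040964, -0.86394224]]), 't': array([-0.51469958,  0.07403137,  1.24668554])}
{'vertical_fov': 70.64533278932473, 'cx': 318.6646471985955, 'cy': 233.06881111347604, 'k1': -0.06333864143594002, 'T_tool_cam': array([[-1.13383887e-03, -9.64620286e-01, -2.63640701e-01,
         6.69891348e-02],
       [ 9.99999226e-01, -1.22864579e-03,  1.94729638e-04,
        -5.62388843e-04],
       [-5.11761197e-04, -2.63640276e-01,  9.64620932e-01,
        -1.34036220e-01],
       [ 0.00000000e+00,  0.00000000e+00,  0.00000000e+00,
         1.00000000e+00]])}
```

View pics/top0.png

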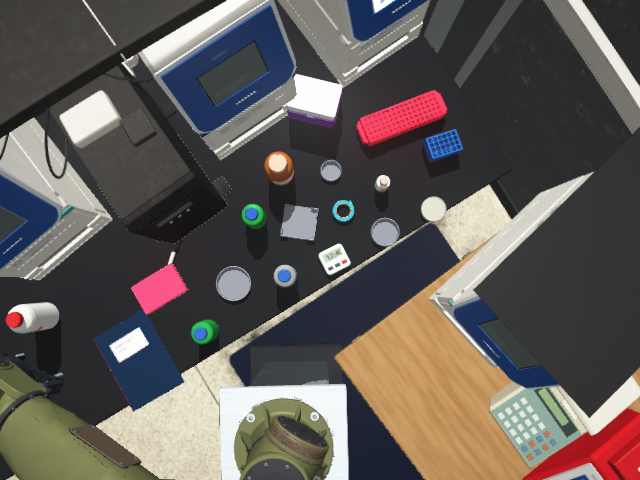

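View pics/side0.png

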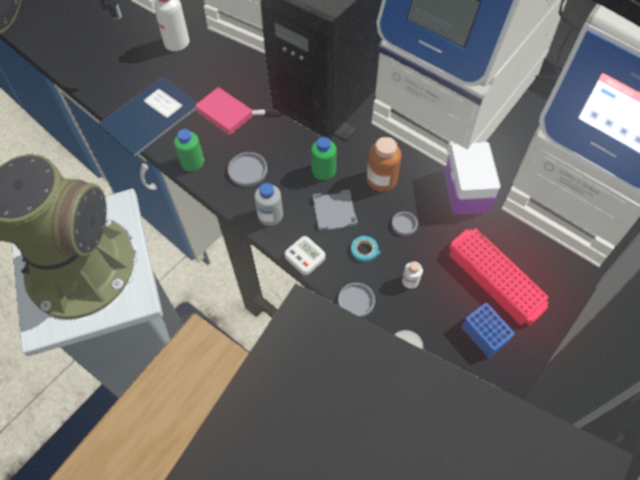

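```bash
cat > h.py <<'E'
from station import *
import cv2,numpy as np
def world(n,uv,depth=None,z=None,pose=None):
    c=camera_params(n);f=240/np.tan(np.radians(c["vertical_fov"]/2))
    u=np.atleast_2d(uv).astype(float)
    d=(u-[c["cx"],c["cy"]])/f
    s=d.copy()
    for _ in range(30): s=d/(1+c["k1"]*(s**2).sum(1,keepdims=True))
    r=np.c_[s,np.ones(len(s))]
    if n=="wrist":
        from scipy.spatial.transform import Rotation as Ro
        T=c["T_tool_cam"];p,o=pose;A=Ro.from_euler("xyz",o,degrees=True).as_matrix()
        Rw=A@T[:3,:3];C=A@T[:3,3]+p
    else: Rw=c["R"].T;C=-Rw@c["t"]
    r=r@Rw.T
    if depth is not None: return C+r*np.asarray(depth)[:,None]
    return C+r*((z-C[2])/r[:,2])[:,None]
E
python3 - <<'E'
from h import *
for n in("top","side"):
  p,d=snapshot(n)
  for o in "brown_bottle white_bottle dropper_bottle timer large_well medium_well small_well square_tray dish".split():
    for x in silhouettes(o,n)[:5]:
      m=x["region"]&(d>0)
      v,u=np.nonzero(m)
      if len(v)<5: continue
      w=world(n,np.c_[u,v],depth=d[m])
      zt=np.percentile(w[:,2],95);t=w[w[:,2]>zt-.006]
      print(n,o,round(x["conf"],2),np.round(x["rect"]),"mid",np.round((np.percentile(w,2,0)+np.percentile(w,98,0))/2,3)[:2],"ext",np.round(np.ptp(w,0),3),"ztop",round(zt,3),"top mean",np.round(t.mean(0)[:2],3),"col",p[m].mean(0).astype(int))
E
```

```text
top white_bottle 0.82 [245. 204.  20.  27.] mid [0.574 0.055] ext [0.053 0.052 0.108] ztop 0.108 top mean [0.576 0.057] col [103 133  46]
top white_bottle 0.77 [273. 268.  26.  18.] mid [ 0.427 -0.019] ext [0.051 0.052 0.115] ztop 0.108 top mean [ 0.429 -0.018] col [169 140 122]
top white_bottle 0.67 [190. 318.  29.  26.] mid [0.3   0.182] ext [0.059 0.066 0.116] ztop 0.107 top mean [0.298 0.181] col [105 141  44]
top dropper_bottle 0.49 [375. 174.  17.  20.] mid [ 0.652 -0.262] ext [0.043 0.034 0.082] ztop 0.073 top mean [ 0.652 -0.262] col [175 183 192]
top timer 0.66 [320. 244.  32.  30.] mid [ 0.468 -0.139] ext [0.072 0.075 0.028] ztop 0.023 top mean [ 0.467 -0.138] col [214 221 221]
top large_well 0.8 [214. 265.  36.  40.] mid [0.414 0.116] ext [0.086 0.086 0.025] ztop 0.014 top mean [0.414 0.117] col [164 155 151]
top medium_well 0.82 [371. 218.  29.  28.] mid [ 0.532 -0.268] ext [0.071 0.169 0.894] ztop 0.014 top mean [ 0.533 -0.268] col [160 152 147]
top small_well 0.63 [324. 158.  18.  24.] mid [ 0.693 -0.138] ext [0.053 0.049 0.024] ztop 0.015 top mean [ 0.693 -0.141] col [
[... 1812 characters left out ...]
151 146]
side small_well 0.78 [397. 213.  18.  26.] mid [ 0.689 -0.138] ext [0.053 0.061 0.022] ztop 0.013 top mean [ 0.688 -0.139] col [147 142 139]
side small_well 0.32 [338. 280.  38.  36.] mid [ 0.53 -0.27] ext [0.131 0.221 0.413] ztop 0.013 top mean [ 0.532 -0.271] col [153 148 144]
side square_tray 0.77 [314. 193.  44.  35.] mid [ 0.56  -0.056] ext [0.09  0.098 0.021] ztop 0.009 top mean [ 0.559 -0.058] col [157 152 147]
side dish 0.71 [394. 331.  27.  17.] mid [ 0.596 -0.382] ext [0.04  0.043 0.013] ztop 0.019 top mean [ 0.598 -0.38 ] col [185 192 191]
side dish 0.43 [254. 183.  26.  43.] mid [ 0.424 -0.026] ext [0.057 0.107 0.113] ztop 0.106 top mean [ 0.425 -0.021] col [148 136 127]
```

The white_bottle look-alikes in the top view are the green bottles at (254,216) and (204,332) and the red-capped wash bottle at (35,318). The white bottle with the blue cap at (284,276) matches the description, so I choose that one. Brown (279,166), dropper (382,184), timer (334,259) and dish (433,209) each appear once; the teal ring at (344,210) isn't listed. The wells are at (233,283), (385,232) and (331,170), and the tray is at (299,222). I'll move over the scene for a wrist close-up.

```bash

python3 -m inch '[{"x":-0.03,"y":-0.026,"z":-0.005},{"x":-0.03,"y":-0.026,"z":-0.005},{"x":-0.03,"y":-0.026,"z":-0.005},{"x":-0.03,"y":-0.026,"z":-0.005},{"x":-0.03,"y":-0.026,"z":-0.005},{"x":-0.03,"y":-0.026,"z":-0.005},{"x":-0.03,"y":-0.026,"z":-0.005},{"x":-0.03,"y":-0.026,"z":-0.005}]'
python3 -m inch '[{"x":-0.03,"y":-0.026,"z":-0.005},{"x":-0.03,"y":-0.026,"z":-0.005},{"x":-0.03,"y":-0.026,"z":-0.005},{"x":-0.03,"y":-0.026,"z":-0.005},{"x":-0.03,"y":-0.026,"z":0},{"x":-0.03,"y":-0.026,"z":0},{"x":-0.03,"y":-0.026,"z":0},{}]'
cat > w.py <<'E'
from h import *
import sys
n=sys.argv[1]
s=read_state();pose=(np.array(s["tool_pos"]),s["orientation"]);p,d=snapshot("wrist");cv2.imwrite(f"pics/{n}.png",p)
print(s["clock"],np.round(s["tool_pos"],4),np.round(s["orientation"],2))
for o in sys.argv[2:]:
    for x in silhouettes(o,"wrist")[:3]:
        if x["conf"]<.3: continue
        m=x["region"]&(d>0);v,u=np.nonzero(m)
        if len(v)<20: continue
        w=world("wrist",np.c_[u,v],depth=d[m],pose=pose)
        zt=np.percentile(w[:,2],95);t=w[w[:,2]>zt-.005]
        c,r=cv2.minEnclosingCircle(t[:,:2].astype(np.float32))
        q=cv2.minAreaRect((w[w[:,2]>zt-.012][:,:2]*1000).astype(np.float32))
        print(o,round(x["conf"],2),np.round(x["rect"]).astype(int).tolist(),"mid",np.round((np.percentile(w,1,0)+np.percentile(w,99,0))/2,4)[:2],"ztop",round(zt,3),"circ",np.round(c,4),round(r,4),"rect",np.round(q[0]),np.round(q[1]),round(q[2],1))
E
python3 w.py w0 brown_bottle white_bottle dropper_bottle timer large_well medium_well small_well square_tray dish
python3 - <<'E'
from h import *
d=np.load("pics/top0.npy")
P=[(225,150),(260,130),(292,108),(215,140),(440,290),(470,330),(520,300),(560,250),(500,200),(600,130),(620,160),(400,340),(490,390),(310,95),(410,105)]
w=world("top",P,depth=[d[v,u] for u,v in P])
for a,b in zip(P,w): print(a,np.round(b,2))
E
```

```text
1.1 [0.2421 0.4938 0.2393] [-180.      0.    153.88]
white_bottle 0.91 [99, 328, 30, 20] mid [0.2461 0.3138] ztop 0.046 circ [0.2383 0.3212] 0.1319 rect [245. 321.] [ 18. 268.] 14.1
large_well 0.9 [104, 410, 48, 50] mid [0.4176 0.1038] ztop 0.011 circ [0.4121 0.1152] 0.0443 rect [418. 107.] [73. 81.] 84.2
(225, 150) [0.74 0.12 0.06]
(260, 130) [0.79 0.04 0.04]
(292, 108) [ 0.83 -0.04  0.08]
(215, 140) [0.74 0.13 0.17]
(440, 290) [ 0.38 -0.42 -0.06]
(470, 330) [ 0.3  -0.42  0.21]
(520, 300) [ 0.37 -0.46  0.41]
(560, 250) [ 0.46 -0.54  0.41]
(500, 200) [ 0.72 -0.85 -0.86]
(600, 130) [ 0.78 -0.83  0.05]
(620, 160) [ 0.62 -0.67  0.41]
(400, 340) [ 0.25 -0.31 -0.11]
(490, 390) [ 0.1  -0.55 -0.11]
(310, 95) [ 0.86 -0.09  0.09]
(410, 105) [ 0.85 -0.34  0.04]validation failed for argument at $[0]...
validation failed for argument at $[0]...
```

View pics/w0.png

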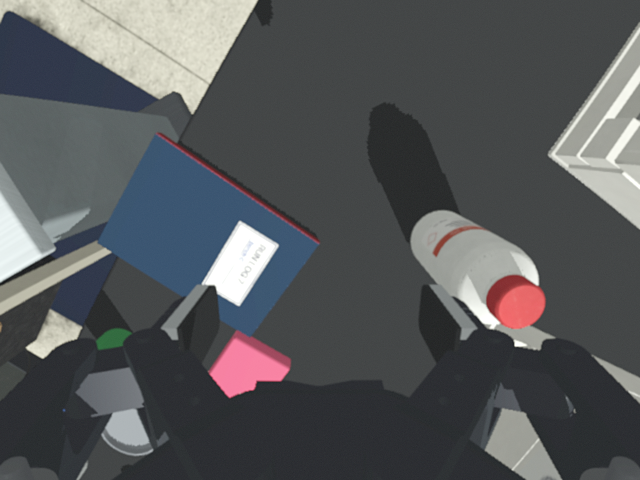

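The wrist view still shows the start position, with the wash bottle at (480,270) and the notebook at (210,230). The arm didn't move because the call was refused, possibly because rows need every key. I'll test with one row.

```bash
python3 -m inch '[{"x":-0.03,"y":-0.026,"z":-0.005,"wx":0,"wy":0,"wz":0,"fingers":1}]'; python3 -m inch '[{"x":-0.03,"y":-0.026,"z":-0.005,"fingers":1}]'; python3 -m inch --help | head -20
```

```text
clock: 1.7
tool_pos: [0.2566, 0.4585, 0.2434]
orientation: [-179.9, -0.0, 154.0]
wrist_force: [1.8, 0.2, 0.3]
width: 0.995
finger_force: 0.0validation failed for argument at $[0]...
invalid input: not JSON, or not a number
```

```bash

python3 -m inch '[{"x":-0.03,"y":-0.026,"z":-0.005,"wx":0,"wy":0,"wz":0,"fingers":1},{"x":-0.03,"y":-0.026,"z":-0.005,"wx":0,"wy":0,"wz":0,"fingers":1},{"x":-0.03,"y":-0.026,"z":-0.005,"wx":0,"wy":0,"wz":0,"fingers":1},{"x":-0.03,"y":-0.026,"z":-0.005,"wx":0,"wy":0,"wz":0,"fingers":1},{"x":-0.03,"y":-0.026,"z":-0.005,"wx":0,"wy":0,"wz":0,"fingers":1},{"x":-0.03,"y":-0.026,"z":-0.005,"wx":0,"wy":0,"wz":0,"fingers":1},{"x":-0.03,"y":-0.026,"z":-0.005,"wx":0,"wy":0,"wz":0,"fingers":1},{"x":-0.03,"y":-0.026,"z":-0.005,"wx":0,"wy":0,"wz":0,"fingers":1}]'
python3 -m inch '[{"x":-0.03,"y":-0.026,"z":-0.005,"wx":0,"wy":0,"wz":0,"fingers":1},{"x":-0.03,"y":-0.026,"z":-0.005,"wx":0,"wy":0,"wz":0,"fingers":1},{"x":-0.03,"y":-0.026,"z":-0.005,"wx":0,"wy":0,"wz":0,"fingers":1},{"x":-0.03,"y":-0.026,"z":0,"wx":0,"wy":0,"wz":0,"fingers":1},{"x":-0.03,"y":-0.026,"z":0,"wx":0,"wy":0,"wz":0,"fingers":1},{"x":0,"y":0,"z":0,"wx":0,"wy":0,"wz":0,"fingers":1}]'
python3 w.py w1 brown_bottle white_bottle dropper_bottle timer large_well medium_well small_well square_tray dish
```

```text
clock: 2.5
tool_pos: [0.3818, 0.1633, 0.2847]
orientation: [180.0, 0.0, 153.9]
wrist_force: [-0.5, 0.0, -0.6]
width: 1.0
finger_force: 0.0
clock: 3.1
tool_pos: [0.4599, -0.0211, 0.299]
orientation: [-180.0, -0.0, 153.7]
wrist_force: [-0.4, -0.1, -0.6]
width: 0.998
finger_force: 0.0
3.1 [ 0.4599 -0.0211  0.299 ] [-1.7996e+02 -1.0000e-02  1.5367e+02]
brown_bottle 0.77 [373, 314, 63, 82] mid [ 0.6734 -0.0112] ztop 0.124 circ [ 0.5713 -0.0077] 0.1173 rect [573.   4.] [ 37. 235.] 82.0
white_bottle 0.95 [397, 0, 44, 15] mid [0.3114 0.1712] ztop 0.045 circ [0.3185 0.1712] 0.0127 rect [319. 170.] [30.  6.] 61.3
white_bottle 0.94 [283, 151, 51, 53] mid [ 0.426  -0.0179] ztop 0.105 circ [ 0.4267 -0.0184] 0.0151 rect [427. -18.] [29. 30.] 65.0
white_bottle 0.9 [389, 232, 60, 55] mid [0.5685 0.055 ] ztop 0.105 circ [0.5284 0.0404] 0.063 rect [530.  37.] [125.  30.] 23.6
dropper_bottle 0.94 [216, 370, 27, 28] mid [ 0.6456 -0.2587] ztop 0.049 circ [ 0.5417 -0.1399] 0.1514 rect [ 535. -149.] [ 26. 306.] 45.6
timer 0.94 [209, 208, 63, 61] mid [ 0.4637 -0.1374] ztop 0.018 circ [ 0.4648 -0.1389] 0.0407 rect [ 465. -138.] [61. 65.] 25.4
large_well 0.79 [370, 71, 70, 78] mid [0.4117 0.1149] ztop 0.012 circ [0.412 0.115] 0.0444 rect [412. 115.] [86. 87.] 19.2
medium_well 0.61 [161, 293, 26, 24] mid [ 0.4695 -0.1811] ztop 0.118 circ [ 0.4285 -0.064 ] 0.0037 rect [429. -64.] [1. 7.] 6.0
small_well 0.63 [303, 350, 34, 38] mid [ 0.6895 -0.1357] ztop 0.012 circ [ 0.5811 -0.0842] 0.1466 rect [581. -84.] [ 52. 293.] 64.4
dish 0.67 [209, 209, 66, 62] mid [ 0.4641 -0.1377] ztop 0.018 circ [ 0.4648 -0.1389] 0.0407 rect [ 465. -138.] [61. 65.] 25.4
```

View pics/w1.png

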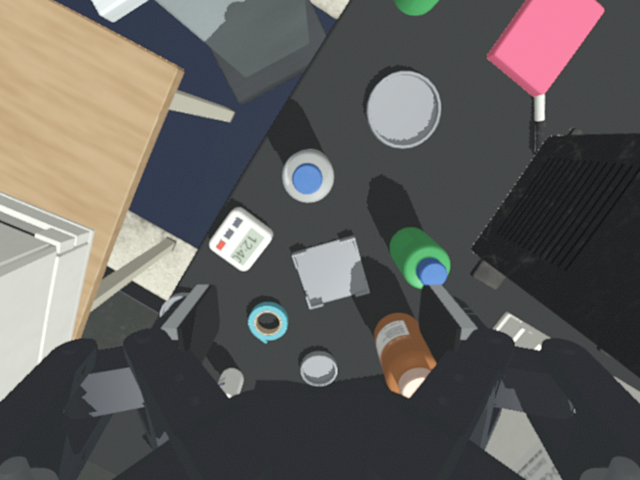

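The picture confirms the choice: white bottle with blue cap at (307,178). Also visible are the timer at (241,240), tray (330,271), large well (403,108), small well (319,369), and a green look-alike at (420,258). The wrist values agree with the fixed cameras to 2 mm. The first grasp is the white bottle; I'll also measure the tray angle from w1.

```bash

python3 -m inch '[{"x":0.031,"y":-0.012,"z":0,"wx":0,"wy":0,"wz":0,"fingers":1},{"x":0,"y":0,"z":0.04,"wx":0,"wy":0,"wz":0,"fingers":1},{"x":0,"y":0,"z":0.04,"wx":0,"wy":0,"wz":0,"fingers":1},{"x":0,"y":0,"z":0.04,"wx":0,"wy":0,"wz":0,"fingers":1},{"x":0,"y":0,"z":0.04,"wx":0,"wy":0,"wz":0,"fingers":1},{"x":0,"y":0,"z":0,"wx":0,"wy":0,"wz":0,"fingers":1}]'
cat > go.py <<'E'
# go.py x y z [yaw]: total shift in tool axes from the measured pose
from h import *
import sys
a=[float(v) for v in sys.argv[1:]]
s=read_state();p=np.array(s["tool_pos"]);y=np.radians(s["orientation"][2])
d=np.array(a[:3])-p
print("t",round(s["clock"],2),"pos",np.round(p,4),"yaw",round(np.degrees(y),1),"j6",round(s["q"][5],1),"| tool x %.4f y %.4f z %.4f"%(d[0]*np.cos(y)+d[1]*np.sin(y),d[0]*np.sin(y)-d[1]*np.cos(y),-d[2]),end=" ")
if len(a)>3: print("wz %.1f"%(-((a[3]-np.degrees(y)+180)%360-180)))
else: print()
E
python3 go.py .4267 -.0184 .051
python3 - <<'E'
from h import *
p=cv2.imread("pics/w1.png");pose=(np.array([.4599,-.0211,.299]),[-180,0,153.67])
g=p.astype(int);m=((p.min(2)>110)&(np.ptp(g,axis=2)<35)).astype(np.uint8)
n,l,st,c=cv2.connectedComponentsWithStats(m)
k=l[271,330];v,u=np.nonzero(l==k);print(st[k])
w=world("wrist",np.c_[u,v],z=.003,pose=pose)[:,:2]*1000
print(cv2.minAreaRect(w.astype(np.float32)))
E
```

```text
clock: 4.2
tool_pos: [0.4236, -0.0146, 0.1357]
orientation: [-179.9, -0.4, 153.9]
wrist_force: [-0.1, -0.1, 0.7]
width: 1.0
finger_force: 0.0
t 4.2 pos [ 0.4236 -0.0146  0.1357] yaw 153.9 j6 -70.8 | tool x -0.0044 y -0.0021 z 0.0847 
[ 292  237   69   73 3180]
((563.5367431640625, -54.46401596069336), (88.52153015136719, 88.06200408935547), 79.5790786743164)
```

```bash

python3 -m inch '[{"x":-0.003,"y":-0.002,"z":0.03,"wx":0,"wy":0,"wz":0,"fingers":1},{"x":0,"y":0,"z":0.03,"wx":0,"wy":0,"wz":0,"fingers":1},{"x":0,"y":0,"z":0.025,"wx":0,"wy":0,"wz":0,"fingers":1},{"x":0,"y":0,"z":0,"wx":0,"wy":0,"wz":0,"fingers":1},{"x":0,"y":0,"z":0,"wx":0,"wy":0,"wz":0,"fingers":1}]'
python3 go.py .4267 -.0184 .051
python3 -m inch '[{"x":0,"y":0,"z":0,"wx":0,"wy":0,"wz":0,"fingers":0.45},{"x":0,"y":0,"z":0,"wx":0,"wy":0,"wz":0,"fingers":0.45},{"x":0,"y":0,"z":0,"wx":0,"wy":0,"wz":0,"fingers":0.45},{"x":0,"y":0,"z":0,"wx":0,"wy":0,"wz":0,"fingers":0.45},{"x":0,"y":0,"z":0,"wx":0,"wy":0,"wz":0,"fingers":0.45}]' 35
python3 go.py .4267 -.0184 .051
```

```text
clock: 4.7
tool_pos: [0.4287, -0.0181, 0.0561]
orientation: [180.0, 0.1, 153.9]
wrist_force: [-1.0, -0.2, -0.3]
width: 0.997
finger_force: 0.0
t 4.7 pos [ 0.4287 -0.0181  0.0561] yaw 153.9 j6 -71.2 | tool x 0.0017 y -0.0011 z 0.0051 
clock: 5.2
tool_pos: [0.4285, -0.0182, 0.0557]
orientation: [180.0, 0.1, 153.9]
wrist_force: [-2.7, 0.1, 11.4]
width: 0.627
finger_force: 34.8
t 5.2 pos [ 0.4285 -0.0182  0.0557] yaw 153.9 j6 -71.2 | tool x 0.0015 y -0.0010 z 0.0047
```

```bash

python3 -m inch '[{"x":0,"y":0,"z":-0.02,"wx":0,"wy":0,"wz":0,"fingers":0.45},{"x":0,"y":0,"z":-0.03,"wx":0,"wy":0,"wz":0,"fingers":0.45},{"x":0,"y":0,"z":-0.03,"wx":0,"wy":0,"wz":0,"fingers":0.45},{"x":-0.0255,"y":-0.0225,"z":0,"wx":0,"wy":0,"wz":0,"fingers":0.45},{"x":-0.0255,"y":-0.0225,"z":0,"wx":0,"wy":0,"wz":0,"fingers":0.45},{"x":-0.0255,"y":-0.0225,"z":0,"wx":0,"wy":0,"wz":0,"fingers":0.45},{"x":-0.0255,"y":-0.0225,"z":0,"wx":0,"wy":0,"wz":0,"fingers":0.45},{"x":-0.0255,"y":-0.0225,"z":0,"wx":0,"wy":0,"wz":0,"fingers":0.45}]'
python3 -m inch '[{"x":-0.0255,"y":-0.0225,"z":0,"wx":0,"wy":0,"wz":0,"fingers":0.45},{"x":-0.0255,"y":-0.0225,"z":0,"wx":0,"wy":0,"wz":0,"fingers":0.45},{"x":-0.0255,"y":-0.0225,"z":0,"wx":0,"wy":0,"wz":0,"fingers":0.45},{"x":0,"y":0,"z":0,"wx":0,"wy":0,"wz":0,"fingers":0.45},{"x":0,"y":0,"z":0,"wx":0,"wy":0,"wz":0,"fingers":0.45}]'
python3 go.py .533 -.2695 .06
```

```text
clock: 6.0
tool_pos: [0.493, -0.1767, 0.135]
orientation: [180.0, 0.0, 153.9]
wrist_force: [-0.0, 0.4, -0.3]
width: 0.624
finger_force: 37.6
clock: 6.5
tool_pos: [0.5314, -0.2697, 0.1343]
orientation: [180.0, -0.0, 153.8]
wrist_force: [-0.1, 0.3, -1.5]
width: 0.62
finger_force: 37.5
t 6.5 pos [ 0.5314 -0.2697  0.1343] yaw 153.8 j6 -94.3 | tool x -0.0014 y 0.0009 z 0.0743
```

```bash

python3 -m inch '[{"x":-0.001,"y":0.001,"z":0.025,"wx":0,"wy":0,"wz":0,"fingers":0.45},{"x":0,"y":0,"z":0.025,"wx":0,"wy":0,"wz":0,"fingers":0.45},{"x":0,"y":0,"z":0.015,"wx":0,"wy":0,"wz":0,"fingers":0.45},{"x":0,"y":0,"z":0.007,"wx":0,"wy":0,"wz":0,"fingers":0.45},{"x":0,"y":0,"z":0,"wx":0,"wy":0,"wz":0,"fingers":0.45},{"x":0,"y":0,"z":0,"wx":0,"wy":0,"wz":0,"fingers":0.45}]'
python3 go.py .533 -.2695 .059
```

```text
clock: 7.1
tool_pos: [0.5334, -0.2691, 0.0633]
orientation: [-180.0, 0.1, 153.9]
wrist_force: [0.0, -0.1, -0.4]
width: 0.623
finger_force: 37.5
t 7.1 pos [ 0.5334 -0.2691  0.0633] yaw 153.9 j6 -94.2 | tool x 0.0002 y -0.0005 z 0.0043
```

```bash

python3 -m inch '[{"x":0,"y":0,"z":0.004,"wx":0,"wy":0,"wz":0,"fingers":0.45},{"x":0,"y":0,"z":0,"wx":0,"wy":0,"wz":0,"fingers":0.45},{"x":0,"y":0,"z":0,"wx":0,"wy":0,"wz":0,"fingers":0.45}]'
python3 -m inch '[{"x":0,"y":0,"z":0,"wx":0,"wy":0,"wz":0,"fingers":1},{"x":0,"y":0,"z":0,"wx":0,"wy":0,"wz":0,"fingers":1},{"x":0,"y":0,"z":0,"wx":0,"wy":0,"wz":0,"fingers":1},{"x":0,"y":0,"z":0,"wx":0,"wy":0,"wz":0,"fingers":1}]'
python3 -m inch '[{"x":0,"y":0,"z":-0.03,"wx":0,"wy":0,"wz":0,"fingers":1},{"x":0,"y":0,"z":-0.04,"wx":0,"wy":0,"wz":0,"fingers":1},{"x":0,"y":0,"z":-0.04,"wx":0,"wy":0,"wz":0,"fingers":1},{"x":0,"y":0,"z":-0.04,"wx":0,"wy":0,"wz":0,"fingers":1},{"x":0,"y":0,"z":-0.04,"wx":0,"wy":0,"wz":0,"fingers":1},{"x":0,"y":0,"z":0,"wx":0,"wy":0,"wz":0,"fingers":1}]'
python3 w.py w2 white_bottle medium_well dropper_bottle small_well timer dish
python3 go.py .647 -.263 .26
```

```text
clock: 7.4
tool_pos: [0.5333, -0.2693, 0.0589]
orientation: [-180.0, 0.1, 153.9]
wrist_force: [0.8, -0.2, 2.1]
width: 0.622
finger_force: 37.6
clock: 7.8
tool_pos: [0.5329, -0.2691, 0.0582]
orientation: [-180.0, -0.0, 153.9]
wrist_force: [0.2, -0.9, -0.3]
width: 0.999
finger_force: 0.0
clock: 8.4
tool_pos: [0.5342, -0.2698, 0.2543]
orientation: [-180.0, 0.5, 153.9]
wrist_force: [0.2, -1.1, 0.5]
width: 0.998
finger_force: 0.0
8.4 [ 0.5342 -0.2698  0.2543] [-179.96    0.52  153.89]
white_bottle 0.96 [290, 175, 56, 63] mid [ 0.5305 -0.269 ] ztop 0.108 circ [ 0.5314 -0.2696] 0.0153 rect [ 531. -269.] [29. 30.] 62.5
white_bottle 0.73 [572, 75, 66, 55] mid [0.5723 0.0414] ztop 0.082 circ [0.5706 0.0411] 0.0223 rect [568.  38.] [18. 50.] 70.3
medium_well 0.88 [287, 166, 66, 43] mid [ 0.5252 -0.2679] ztop 0.012 circ [ 0.531  -0.2687] 0.036 rect [ 520. -262.] [73. 46.] 61.7
dropper_bottle 0.82 [353, 268, 34, 46] mid [ 0.6493 -0.2626] ztop 0.07 circ [ 0.6492 -0.2633] 0.0101 rect [ 649. -263.] [19. 19.] 20.2
small_well 0.56 [450, 242, 45, 48] mid [ 0.6898 -0.1365] ztop 0.012 circ [ 0.6905 -0.137 ] 0.028 rect [ 690. -137.] [55. 53.] 30.9
timer 0.59 [362, 42, 81, 87] mid [ 0.4655 -0.1405] ztop 0.018 circ [ 0.4652 -0.1407] 0.0414 rect [ 466. -139.] [62. 67.] 25.0
dish 0.65 [222, 257, 51, 49] mid [ 0.5858 -0.397 ] ztop 0.016 circ [ 0.5845 -0.3929] 0.0321 rect [ 584. -393.] [62. 63.] 22.1
t 8.75 pos [ 0.5327 -0.2689  0.247 ] yaw 153.9 j6 -94.2 | tool x -0.1000 y 0.0556 z -0.0130
```

View pics/w2.png

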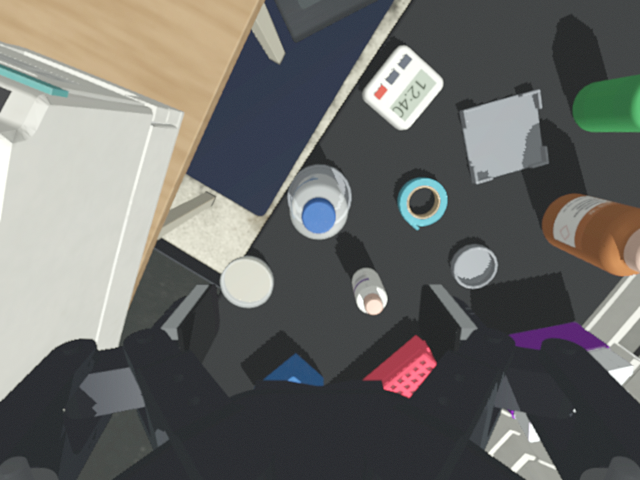

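The white bottle sits in the medium well, 1 mm off centre: its cap at (318,215) is at (0.531,-0.269). The dropper is at (369,295), the small well at (473,266), and the dish at (246,281) is untouched. Next is the dropper.

```bash

python3 -m inch '[{"x":-0.034,"y":0.019,"z":0,"wx":0,"wy":0,"wz":0,"fingers":1},{"x":-0.034,"y":0.019,"z":0,"wx":0,"wy":0,"wz":0,"fingers":1},{"x":-0.034,"y":0.019,"z":0,"wx":0,"wy":0,"wz":0,"fingers":1},{"x":0,"y":0,"z":0.04,"wx":0,"wy":0,"wz":0,"fingers":1},{"x":0,"y":0,"z":0.04,"wx":0,"wy":0,"wz":0,"fingers":1},{"x":0,"y":0,"z":0.04,"wx":0,"wy":0,"wz":0,"fingers":1},{"x":0,"y":0,"z":0,"wx":0,"wy":0,"wz":0,"fingers":1},{"x":0,"y":0,"z":0,"wx":0,"wy":0,"wz":0,"fingers":1}]'
python3 go.py .649 -.263 .028
```

```text
clock: 9.55
tool_pos: [0.6497, -0.2629, 0.1288]
orientation: [-180.0, -0.0, 153.9]
wrist_force: [0.6, -0.0, 1.6]
width: 1.001
finger_force: 0.0
t 9.55 pos [ 0.6497 -0.2629  0.1288] yaw 153.9 j6 -88.9 | tool x 0.0006 y -0.0004 z 0.1008
```

```bash

python3 -m inch '[{"x":0,"y":0,"z":0.03,"wx":0,"wy":0,"wz":0,"fingers":1},{"x":0,"y":0,"z":0.03,"wx":0,"wy":0,"wz":0,"fingers":1},{"x":0,"y":0,"z":0.03,"wx":0,"wy":0,"wz":0,"fingers":1},{"x":0,"y":0,"z":0.01,"wx":0,"wy":0,"wz":0,"fingers":1},{"x":0,"y":0,"z":0,"wx":0,"wy":0,"wz":0,"fingers":1},{"x":0,"y":0,"z":0,"wx":0,"wy":0,"wz":0,"fingers":0.5},{"x":0,"y":0,"z":0,"wx":0,"wy":0,"wz":0,"fingers":0.45},{"x":0,"y":0,"z":0,"wx":0,"wy":0,"wz":0,"fingers":0.4}]' 20
python3 -m inch '[{"x":0,"y":0,"z":0,"wx":0,"wy":0,"wz":0,"fingers":0.35},{"x":0,"y":0,"z":0,"wx":0,"wy":0,"wz":0,"fingers":0.3},{"x":0,"y":0,"z":0,"wx":0,"wy":0,"wz":0,"fingers":0.3},{"x":0,"y":0,"z":0,"wx":0,"wy":0,"wz":0,"fingers":0.3}]'
python3 go.py .690 -.137 .1
```

```text
clock: 10.35
tool_pos: [0.6502, -0.2631, 0.0299]
orientation: [180.0, 0.1, 153.9]
wrist_force: [-0.0, 0.1, -0.2]
width: 0.514
finger_force: 0.0
clock: 10.75
tool_pos: [0.6501, -0.263, 0.0295]
orientation: [-180.0, 0.1, 153.9]
wrist_force: [-1.4, 0.4, 6.2]
width: 0.391
finger_force: 19.8
t 10.75 pos [ 0.6501 -0.263   0.0295] yaw 153.9 j6 -88.9 | tool x 0.0196 y 0.1307 z -0.0705
```

```bash

python3 -m inch '[{"x":0,"y":0,"z":-0.03,"wx":0,"wy":0,"wz":0,"fingers":0.3},{"x":0,"y":0,"z":-0.03,"wx":0,"wy":0,"wz":0,"fingers":0.3},{"x":0.005,"y":0.0325,"z":-0.01,"wx":0,"wy":0,"wz":0,"fingers":0.3},{"x":0.005,"y":0.0325,"z":0,"wx":0,"wy":0,"wz":0,"fingers":0.3},{"x":0.005,"y":0.0325,"z":0,"wx":0,"wy":0,"wz":0,"fingers":0.3},{"x":0.004,"y":0.0335,"z":0,"wx":0,"wy":0,"wz":0,"fingers":0.3},{"x":0,"y":0,"z":0,"wx":0,"wy":0,"wz":0,"fingers":0.3},{"x":0,"y":0,"z":0,"wx":0,"wy":0,"wz":0,"fingers":0.3}]'
python3 go.py .691 -.137 .0325
```

```text
clock: 11.55
tool_pos: [0.6903, -0.1363, 0.0983]
orientation: [-180.0, -0.0, 154.0]
wrist_force: [-1.0, 0.2, 0.4]
width: 0.39
finger_force: 20.1
t 11.55 pos [ 0.6903 -0.1363  0.0983] yaw 154.0 j6 -78.1 | tool x -0.0009 y -0.0003 z 0.0658
```

```bash

python3 -m inch '[{"x":-0.001,"y":0,"z":0.025,"wx":0,"wy":0,"wz":0,"fingers":0.3},{"x":0,"y":0,"z":0.02,"wx":0,"wy":0,"wz":0,"fingers":0.3},{"x":0,"y":0,"z":0.015,"wx":0,"wy":0,"wz":0,"fingers":0.3},{"x":0,"y":0,"z":0.003,"wx":0,"wy":0,"wz":0,"fingers":0.3},{"x":0,"y":0,"z":0,"wx":0,"wy":0,"wz":0,"fingers":0.3},{"x":0,"y":0,"z":0,"wx":0,"wy":0,"wz":0,"fingers":0.3}]'
python3 go.py .691 -.137 .0325
```

```text
clock: 12.15
tool_pos: [0.6916, -0.1376, 0.0365]
orientation: [180.0, 0.1, 153.9]
wrist_force: [0.5, -0.2, 0.4]
width: 0.391
finger_force: 20.1
t 12.15 pos [ 0.6916 -0.1376  0.0365] yaw 153.9 j6 -78.1 | tool x 0.0008 y 0.0003 z 0.0040
```

```bash

python3 -m inch '[{"x":0,"y":0,"z":0.004,"wx":0,"wy":0,"wz":0,"fingers":0.3},{"x":0,"y":0,"z":0,"wx":0,"wy":0,"wz":0,"fingers":0.3},{"x":0,"y":0,"z":0,"wx":0,"wy":0,"wz":0,"fingers":0.3},{"x":0,"y":0,"z":0,"wx":0,"wy":0,"wz":0,"fingers":0.7},{"x":0,"y":0,"z":0,"wx":0,"wy":0,"wz":0,"fingers":1},{"x":0,"y":0,"z":0,"wx":0,"wy":0,"wz":0,"fingers":1},{"x":0,"y":0,"z":0,"wx":0,"wy":0,"wz":0,"fingers":1}]'
python3 -m inch '[{"x":0,"y":0,"z":-0.03,"wx":0,"wy":0,"wz":0,"fingers":1},{"x":0,"y":0,"z":-0.04,"wx":0,"wy":0,"wz":0,"fingers":1},{"x":0,"y":0,"z":-0.045,"wx":0,"wy":0,"wz":0,"fingers":1},{"x":0.039,"y":0.005,"z":-0.045,"wx":0,"wy":0,"wz":0,"fingers":1},{"x":0.039,"y":0.005,"z":-0.045,"wx":0,"wy":0,"wz":0,"fingers":1},{"x":0.039,"y":0.005,"z":-0.04,"wx":0,"wy":0,"wz":0,"fingers":1},{"x":0.039,"y":0.005,"z":0,"wx":0,"wy":0,"wz":0,"fingers":1},{"x":0,"y":0,"z":0,"wx":0,"wy":0,"wz":0,"fingers":1}]'
python3 -m inch '[{"x":0,"y":0,"z":0,"wx":0,"wy":0,"wz":0,"fingers":1}]'
python3 w.py w3 brown_bottle dropper_bottle small_well timer square_tray
python3 go.py .685 -.014 .26
```

```text
clock: 12.85
tool_pos: [0.691, -0.1372, 0.0311]
orientation: [-180.0, -0.0, 153.9]
wrist_force: [0.4, -0.4, -0.3]
width: 0.995
finger_force: 0.0
clock: 13.65
tool_pos: [0.5716, -0.058, 0.2586]
orientation: [180.0, 0.0, 154.0]
wrist_force: [0.0, -0.1, -0.8]
width: 1.001
finger_force: 0.0
clock: 13.75
tool_pos: [0.574, -0.0598, 0.2578]
orientation: [180.0, 0.1, 153.9]
wrist_force: [0.4, -0.6, -0.3]
width: 1.002
finger_force: 0.0
13.75 [ 0.574  -0.0598  0.2578] [1.7999e+02 5.0000e-02 1.5392e+02]
brown_bottle 0.84 [368, 243, 85, 91] mid [ 0.682  -0.0099] ztop 0.125 circ [ 0.6448 -0.0176] 0.0604 rect [645. -16.] [ 26. 120.] 86.4
dropper_bottle 0.62 [285, 300, 32, 50] mid [ 0.6888 -0.1372] ztop 0.073 circ [ 0.6915 -0.1377] 0.0104 rect [ 691. -138.] [19. 19.] 18.3
timer 0.83 [170, 106, 79, 76] mid [ 0.466  -0.1373] ztop 0.018 circ [ 0.4646 -0.1382] 0.0412 rect [ 465. -138.] [62. 66.] 25.2
square_tray 0.77 [270, 142, 95, 90] mid [ 0.5609 -0.0537] ztop 0.011 circ [ 0.5608 -0.0542] 0.0579 rect [563. -55.] [90. 88.] 80.3
square_tray 0.53 [119, 216, 61, 60] mid [ 0.5204 -0.4609] ztop 0.012 circ [ 0.5307 -0.2676] 0.0358 rect [ 530. -258.] [72. 53.] 7.1
t 14.05 pos [ 0.5745 -0.0604  0.2567] yaw 153.9 j6 -73.5 | tool x -0.0787 y 0.0904 z -0.0033
```

View pics/w3.png

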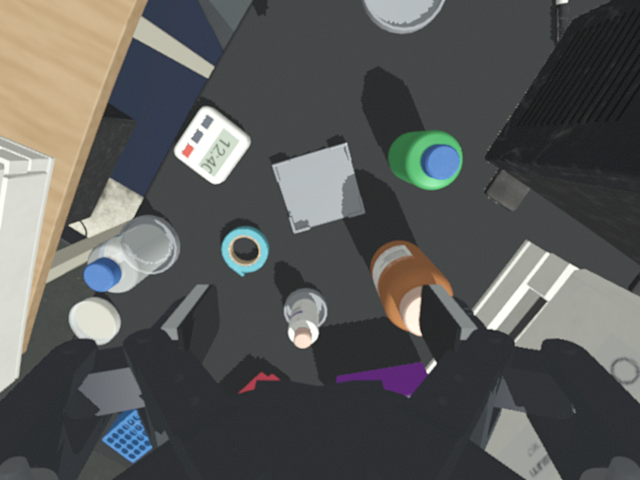

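The dropper stands in the small well: its cap at (302,338) is at (0.6915,-0.1377), 1 mm off. Brown's cap is partly hidden by a finger at (415,310), so I'll measure it with the fixed cameras too.

```bash
python3 - <<'E'
from h import *
for n in ("top","side"):
    p,d=snapshot(n);H,W=d.shape
    vv,uu=np.mgrid[:H,:W];m=d>0
    w=world(n,np.c_[uu[m],vv[m]],depth=d[m])
    near=np.hypot(w[:,0]-.685,w[:,1]+.014)<.05
    for lo,hi,nm in((.117,.132,"cap"),(.02,.100,"body")):
        t=w[near&(w[:,2]>lo)&(w[:,2]<hi)]
        if len(t)>10:
            c,r=cv2.minEnclosingCircle(t[:,:2].astype(np.float32));print(n,nm,len(t),np.round(t.mean(0),4),np.round(c,4),round(r,4))
E
```

```text
top cap 76 [ 0.7052 -0.0118  0.1258] [ 0.7017 -0.0122] 0.0179
top body 20 [ 0.7163 -0.0165  0.0978] [ 0.7075 -0.0126] 0.0285
side cap 316 [ 0.6857 -0.0133  0.1237] [ 0.6861 -0.0115] 0.0237
side body 752 [ 0.6764 -0.0326  0.0672] [ 0.6864 -0.0143] 0.0347
```

```bash
python3 - <<'E'
from h import *
d=np.load("pics/top0.npy");vv,uu=np.mgrid[:480,:640];m=d>0
w=world("top",np.c_[uu[m],vv[m]],depth=d[m])
for c0,lo in(((.687,-.012),.117),((.4267,-.0184),.098)):
    t=w[(np.hypot(*(w[:,:2]-c0).T)<.05)&(w[:,2]>lo)&(w[:,2]<.135)]
    c,r=cv2.minEnclosingCircle(t[:,:2].astype(np.float32));print(len(t),np.round(t.mean(0),4),np.round(c,4),round(r,4))
E
python3 go.py .688 -.011 .26
```

```text
287 [ 0.6912 -0.0087  0.1257] [ 0.6919 -0.009 ] 0.0228
130 [ 0.4285 -0.0177  0.1056] [ 0.4286 -0.0179] 0.0151
t 14.15 pos [ 0.5744 -0.0603  0.2568] yaw 153.9 j6 -73.5 | tool x -0.0803 y 0.0943 z -0.0032
```

```bash

python3 -m inch '[{"x":-0.027,"y":0.032,"z":0,"wx":0,"wy":0,"wz":0,"fingers":1},{"x":-0.027,"y":0.032,"z":0,"wx":0,"wy":0,"wz":0,"fingers":1},{"x":-0.027,"y":0.032,"z":0,"wx":0,"wy":0,"wz":0,"fingers":1},{"x":0,"y":0,"z":0.04,"wx":0,"wy":0,"wz":0,"fingers":1},{"x":0,"y":0,"z":0.04,"wx":0,"wy":0,"wz":0,"fingers":1},{"x":0,"y":0,"z":0.01,"wx":0,"wy":0,"wz":0,"fingers":1},{"x":0,"y":0,"z":0,"wx":0,"wy":0,"wz":0,"fingers":1},{"x":0,"y":0,"z":0,"wx":0,"wy":0,"wz":0,"fingers":1}]'
python3 go.py .689 -.010 .104
```

```text
clock: 14.95
tool_pos: [0.6899, -0.0097, 0.1697]
orientation: [179.9, 0.2, 153.9]
wrist_force: [-0.0, 0.1, 0.5]
width: 0.999
finger_force: 0.0
t 14.95 pos [ 0.6899 -0.0097  0.1697] yaw 153.9 j6 -67.7 | tool x 0.0007 y -0.0006 z 0.0657
```

```bash

python3 -m inch '[{"x":0.001,"y":0,"z":0.025,"wx":0,"wy":0,"wz":0,"fingers":1},{"x":0,"y":0,"z":0.025,"wx":0,"wy":0,"wz":0,"fingers":1},{"x":0,"y":0,"z":0.014,"wx":0,"wy":0,"wz":0,"fingers":1},{"x":0,"y":0,"z":0,"wx":0,"wy":0,"wz":0,"fingers":0.7},{"x":0,"y":0,"z":0,"wx":0,"wy":0,"wz":0,"fingers":0.6},{"x":0,"y":0,"z":0,"wx":0,"wy":0,"wz":0,"fingers":0.55},{"x":0,"y":0,"z":0,"wx":0,"wy":0,"wz":0,"fingers":0.5},{"x":0,"y":0,"z":0,"wx":0,"wy":0,"wz":0,"fingers":0.4}]' 45
python3 -m inch '[{"x":0,"y":0,"z":0,"wx":0,"wy":0,"wz":0,"fingers":0.4},{"x":0,"y":0,"z":0,"wx":0,"wy":0,"wz":0,"fingers":0.4}]'
python3 go.py .412 .115 .2
```

```text
clock: 15.75
tool_pos: [0.6891, -0.009, 0.1053]
orientation: [179.9, 0.2, 153.9]
wrist_force: [-0.3, 0.8, 7.8]
width: 0.504
finger_force: 44.7
clock: 15.95
tool_pos: [0.6891, -0.009, 0.1053]
orientation: [179.9, 0.2, 153.9]
wrist_force: [0.0, 0.7, 7.8]
width: 0.503
finger_force: 44.7
t 15.95 pos [ 0.6891 -0.009   0.1053] yaw 153.9 j6 -67.7 | tool x 0.3034 y -0.0106 z -0.0947
```

```bash

python3 -m inch '[{"x":0,"y":0,"z":-0.015,"wx":0,"wy":0,"wz":0,"fingers":0.4},{"x":0,"y":0,"z":-0.025,"wx":0,"wy":0,"wz":0,"fingers":0.4},{"x":0,"y":0,"z":-0.025,"wx":0,"wy":0,"wz":0,"fingers":0.4},{"x":0,"y":0,"z":-0.025,"wx":0,"wy":0,"wz":0,"fingers":0.4},{"x":0,"y":0,"z":-0.025,"wx":0,"wy":0,"wz":0,"fingers":0.4},{"x":0,"y":0,"z":-0.025,"wx":0,"wy":0,"wz":0,"fingers":0.4},{"x":0.01,"y":-0.01,"z":0,"wx":0,"wy":0,"wz":0,"fingers":0.4},{"x":0.021,"y":-0.02,"z":0,"wx":0,"wy":0,"wz":0,"fingers":0.4}]'
python3 -m inch '[{"x":0.021,"y":-0.02,"z":0,"wx":0,"wy":0,"wz":0,"fingers":0.4},{"x":0.021,"y":-0.02,"z":0,"wx":0,"wy":0,"wz":0,"fingers":0.4},{"x":0.021,"y":-0.02,"z":0,"wx":0,"wy":0,"wz":0,"fingers":0.4},{"x":0.025,"y":0.002,"z":0,"wx":0,"wy":0,"wz":0,"fingers":0.4},{"x":0.028,"y":0.0125,"z":0,"wx":0,"wy":0,"wz":0,"fingers":0.4},{"x":0.028,"y":0.0125,"z":0,"wx":0,"wy":0,"wz":0,"fingers":0.4},{"x":0.028,"y":0.0125,"z":0,"wx":0,"wy":0,"wz":0,"fingers":0.4},{"x":0.028,"y":0.0125,"z":0,"wx":0,"wy":0,"wz":0,"fingers":0.4}]'
python3 -m inch '[{"x":0.028,"y":0.0125,"z":0,"wx":0,"wy":0,"wz":0,"fingers":0.4},{"x":0.028,"y":0.0125,"z":0,"wx":0,"wy":0,"wz":0,"fingers":0.4},{"x":0.016,"y":0.0005,"z":0,"wx":0,"wy":0,"wz":0,"fingers":0.4},{"x":0,"y":0,"z":0,"wx":0,"wy":0,"wz":0,"fingers":0.4},{"x":0,"y":0,"z":0,"wx":0,"wy":0,"wz":0,"fingers":0.4}]'
python3 - <<'E'
from h import *
p,d=snapshot("side");cv2.imwrite("pics/side1.png",p[60:360,100:500])
E
python3 go.py .412 .115 .11
```

```text
clock: 16.75
tool_pos: [0.6473, -0.0221, 0.2444]
orientation: [180.0, 0.1, 153.9]
wrist_force: [0.3, -0.4, -3.6]
width: 0.501
finger_force: 46.5
clock: 17.55
tool_pos: [0.4631, 0.0592, 0.2442]
orientation: [180.0, 0.0, 153.9]
wrist_force: [0.8, 0.4, -2.9]
width: 0.501
finger_force: 46.6
clock: 18.05
tool_pos: [0.4109, 0.1128, 0.2439]
orientation: [180.0, 0.1, 153.9]
wrist_force: [0.5, 0.6, -1.6]
width: 0.499
finger_force: 46.7
t 18.1 pos [0.4111 0.1126 0.2437] yaw 153.9 j6 -53.5 | tool x 0.0003 y 0.0025 z 0.1337
```

View pics/side1.png

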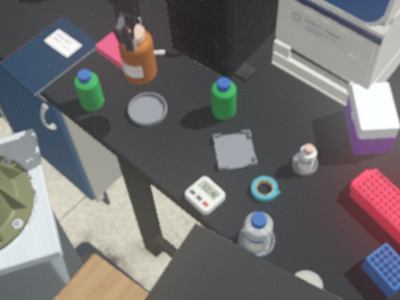

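The brown bottle hangs upright at (137,52) of the crop, above and behind the large well at (147,108). White (258,232) and dropper (306,158) are standing in their wells. I'll lower brown now.

```bash

python3 -m inch '[{"x":0,"y":0.0025,"z":0.025,"wx":0,"wy":0,"wz":0,"fingers":0.4},{"x":0,"y":0,"z":0.03,"wx":0,"wy":0,"wz":0,"fingers":0.4},{"x":0,"y":0,"z":0.03,"wx":0,"wy":0,"wz":0,"fingers":0.4},{"x":0,"y":0,"z":0.025,"wx":0,"wy":0,"wz":0,"fingers":0.4},{"x":0,"y":0,"z":0.015,"wx":0,"wy":0,"wz":0,"fingers":0.4},{"x":0,"y":0,"z":0.005,"wx":0,"wy":0,"wz":0,"fingers":0.4},{"x":0,"y":0,"z":0,"wx":0,"wy":0,"wz":0,"fingers":0.4},{"x":0,"y":0,"z":0,"wx":0,"wy":0,"wz":0,"fingers":0.4}]'
python3 go.py .412 .115 .108
```

```text
clock: 18.9
tool_pos: [0.4124, 0.1152, 0.114]
orientation: [180.0, 0.1, 153.9]
wrist_force: [1.0, -0.6, -2.3]
width: 0.498
finger_force: 46.8
t 18.9 pos [0.4124 0.1152 0.114 ] yaw 153.9 j6 -53.2 | tool x 0.0003 y -0.0003 z 0.0060
```

```bash

python3 -m inch '[{"x":0,"y":0,"z":0.003,"wx":0,"wy":0,"wz":0,"fingers":0.4},{"x":0,"y":0,"z":0.002,"wx":0,"wy":0,"wz":0,"fingers":0.4},{"x":0,"y":0,"z":0.001,"wx":0,"wy":0,"wz":0,"fingers":0.4},{"x":0,"y":0,"z":0,"wx":0,"wy":0,"wz":0,"fingers":0.4}]'
python3 go.py .412 .115 .108
```

```text
clock: 19.3
tool_pos: [0.4123, 0.1155, 0.1082]
orientation: [180.0, 0.1, 153.9]
wrist_force: [-3.8, 0.1, 10.5]
width: 0.501
finger_force: 47.9
t 19.3 pos [0.4123 0.1155 0.1082] yaw 153.9 j6 -53.1 | tool x 0.0000 y -0.0005 z 0.0002
```

```bash

python3 -m inch '[{"x":0,"y":0,"z":0,"wx":0,"wy":0,"wz":0,"fingers":0.8},{"x":0,"y":0,"z":0,"wx":0,"wy":0,"wz":0,"fingers":1},{"x":0,"y":0,"z":0,"wx":0,"wy":0,"wz":0,"fingers":1},{"x":0,"y":0,"z":0,"wx":0,"wy":0,"wz":0,"fingers":1},{"x":0,"y":0,"z":-0.03,"wx":0,"wy":0,"wz":0,"fingers":1},{"x":0,"y":0,"z":-0.04,"wx":0,"wy":0,"wz":0,"fingers":1},{"x":0,"y":0,"z":-0.04,"wx":0,"wy":0,"wz":0,"fingers":1},{"x":0,"y":0,"z":-0.04,"wx":0,"wy":0,"wz":0,"fingers":1}]'
python3 -m inch '[{"x":-0.0265,"y":-0.034,"z":0,"wx":0,"wy":0,"wz":0,"fingers":1},{"x":-0.0265,"y":-0.034,"z":0,"wx":0,"wy":0,"wz":0,"fingers":1},{"x":-0.0265,"y":-0.034,"z":0,"wx":0,"wy":0,"wz":0,"fingers":1},{"x":-0.0265,"y":-0.034,"z":0,"wx":0,"wy":0,"wz":0,"fingers":1},{"x":-0.0265,"y":-0.034,"z":0,"wx":0,"wy":0,"wz":0,"fingers":1},{"x":-0.0265,"y":-0.034,"z":0,"wx":0,"wy":0,"wz":0,"fingers":1},{"x":0,"y":0,"z":0,"wx":0,"wy":0,"wz":0,"fingers":1},{"x":0,"y":0,"z":0,"wx":0,"wy":0,"wz":0,"fingers":1}]'
python3 w.py w4 brown_bottle timer large_well
python3 -m inch '[{"x":0,"y":0,"z":0,"wx":0,"wy":0,"wz":-8.5,"fingers":1},{"x":0,"y":0,"z":0,"wx":0,"wy":0,"wz":-8.5,"fingers":1},{"x":0,"y":0,"z":0,"wx":0,"wy":0,"wz":-8.5,"fingers":1},{"x":0,"y":0,"z":0,"wx":0,"wy":0,"wz":-8.5,"fingers":1},{"x":0,"y":0,"z":0,"wx":0,"wy":0,"wz":-8.5,"fingers":1},{"x":0,"y":0,"z":0,"wx":0,"wy":0,"wz":-8.5,"fingers":1},{"x":0,"y":0,"z":0,"wx":0,"wy":0,"wz":0,"fingers":1},{"x":0,"y":0,"z":0,"wx":0,"wy":0,"wz":0,"fingers":1}]'
python3 go.py .4648 -.1385 .02 205.2
python3 w.py w5 timer
python3 - <<'E'
from h import *
for n in ("top","side"):
    p,d=snapshot(n);vv,uu=np.mgrid[:480,:640];m=d>0
    w=world(n,np.c_[uu[m],vv[m]],depth=d[m])
    t=w[(np.hypot(w[:,0]-.412,w[:,1]-.115)<.05)&(w[:,2]>.117)&(w[:,2]<.15)]
    if len(t)>10:
        c,r=cv2.minEnclosingCircle(t[:,:2].astype(np.float32));print(n,len(t),np.round(t.mean(0),4),np.round(c,4),round(r,4))
E
```

```text
clock: 20.1
tool_pos: [0.4115, 0.1153, 0.2589]
orientation: [180.0, 0.0, 153.9]
wrist_force: [0.6, 0.1, -0.4]
width: 0.998
finger_force: 0.0
clock: 20.9
tool_pos: [0.4646, -0.1383, 0.2568]
orientation: [180.0, -0.0, 153.8]
wrist_force: [0.2, 0.1, -0.1]
width: 1.0
finger_force: 0.0
20.9 [ 0.4646 -0.1383  0.2568] [ 1.8000e+02 -5.0000e-02  1.5378e+02]
brown_bottle 0.84 [477, 3, 143, 88] mid [0.4133 0.1065] ztop 0.128 circ [0.4129 0.1144] 0.0227 rect [416. 113.] [45. 38.] 62.0
timer 0.85 [285, 166, 70, 71] mid [ 0.4646 -0.1389] ztop 0.019 circ [ 0.4657 -0.1388] 0.0409 rect [ 466. -140.] [61. 66.] 25.4
large_well 0.88 [469, 12, 69, 91] mid [0.4122 0.1015] ztop 0.012 circ [0.4121 0.1139] 0.044 rect [412. 101.] [62. 86.] 85.4
clock: 21.9
tool_pos: [0.4648, -0.1373, 0.2574]
orientation: [-180.0, 0.0, -155.3]
wrist_force: [-0.5, 0.0, -0.7]
width: 0.997
finger_force: 0.0
t 21.9 pos [ 0.4648 -0.1373  0.2574] yaw -155.3 j6 -135.5 | tool x 0.0005 y -0.0011 z 0.2374 wz -0.5
21.9 [ 0.4648 -0.1373  0.2574] [-1.7999e+02  1.0000e-02 -1.5532e+02]
timer 0.69 [288, 174, 60, 57] mid [ 0.4653 -0.1396] ztop 0.019 circ [ 0.4653 -0.1393] 0.0411 rect [ 466. -139.] [62. 66.] 25.6
timer 0.57 [299, 255, 97, 89] mid [ 0.5607 -0.0546] ztop 0.011 circ [ 0.5605 -0.0537] 0.0591 rect [563. -54.] [89. 87.] 81.3
top 299 [0.4146 0.1157 0.1287] [0.4149 0.1167] 0.0225
side 283 [0.4094 0.1079 0.1265] [0.4091 0.111 ] 0.0237
```

Brown is in the large well, under 1 mm off centre by the wrist camera. Next is the timer: I'll come down with force checks.

```bash

python3 -m inch '[{"x":0,"y":-0.0015,"z":0.04,"wx":0,"wy":0,"wz":-0.5,"fingers":0.93},{"x":0,"y":0,"z":0.045,"wx":0,"wy":0,"wz":0,"fingers":0.93},{"x":0,"y":0,"z":0.045,"wx":0,"wy":0,"wz":0,"fingers":0.93},{"x":0,"y":0,"z":0.045,"wx":0,"wy":0,"wz":0,"fingers":0.93},{"x":0,"y":0,"z":0.03,"wx":0,"wy":0,"wz":0,"fingers":0.93},{"x":0,"y":0,"z":0,"wx":0,"wy":0,"wz":0,"fingers":0.93},{"x":0,"y":0,"z":0,"wx":0,"wy":0,"wz":0,"fingers":0.93},{"x":0,"y":0,"z":0,"wx":0,"wy":0,"wz":0,"fingers":0.93}]'
python3 go.py .4651 -.139 .012 205.4
```

```text
clock: 22.9
tool_pos: [0.4664, -0.1396, 0.0542]
orientation: [-179.9, 0.1, -154.6]
wrist_force: [-0.6, 0.0, 0.5]
width: 0.932
finger_force: 0.0
t 22.9 pos [ 0.4664 -0.1396  0.0542] yaw -154.6 j6 -136.3 | tool x 0.0009 y 0.0011 z 0.0422 wz -0.0
```

```bash

python3 -m inch '[{"x":0.001,"y":0.001,"z":0.015,"wx":0,"wy":0,"wz":0,"fingers":0.93},{"x":0,"y":0,"z":0.015,"wx":0,"wy":0,"wz":0,"fingers":0.93},{"x":0,"y":0,"z":0.009,"wx":0,"wy":0,"wz":0,"fingers":0.93},{"x":0,"y":0,"z":0,"wx":0,"wy":0,"wz":0,"fingers":0.93},{"x":0,"y":0,"z":0,"wx":0,"wy":0,"wz":0,"fingers":0.93}]'
python3 go.py .4651 -.139 .012 205.4
python3 - <<'E'
from h import *
s=read_state();p,d=snapshot("wrist");cv2.imwrite("pics/w6.png",p[120:480,100:540])
E
```

```text
clock: 23.4
tool_pos: [0.4646, -0.1389, 0.0142]
orientation: [-179.9, 0.0, -154.6]
wrist_force: [-0.2, 1.1, 0.4]
width: 0.933
finger_force: 0.0
t 23.4 pos [ 0.4646 -0.1389  0.0142] yaw -154.6 j6 -136.4 | tool x -0.0004 y -0.0003 z 0.0022 wz -0.0
```

View pics/w6.png

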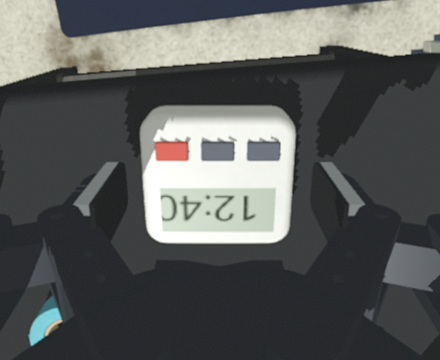

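The timer at (218,175) of the crop lies centred and square between the pads at (100,200) and (345,200).

```bash

python3 -m inch '[{"x":0,"y":0,"z":0.002,"wx":0,"wy":0,"wz":0,"fingers":0.93},{"x":0,"y":0,"z":0.002,"wx":0,"wy":0,"wz":0,"fingers":0.93},{"x":0,"y":0,"z":0,"wx":0,"wy":0,"wz":0,"fingers":0.93},{"x":0,"y":0,"z":0,"wx":0,"wy":0,"wz":0,"fingers":0.93}]'
python3 -m inch '[{"x":0,"y":0,"z":0,"wx":0,"wy":0,"wz":0,"fingers":0.8},{"x":0,"y":0,"z":0,"wx":0,"wy":0,"wz":0,"fingers":0.7},{"x":0,"y":0,"z":0,"wx":0,"wy":0,"wz":0,"fingers":0.65},{"x":0,"y":0,"z":0,"wx":0,"wy":0,"wz":0,"fingers":0.65},{"x":0,"y":0,"z":0,"wx":0,"wy":0,"wz":0,"fingers":0.65}]' 30
python3 -m inch '[{"x":0,"y":0,"z":-0.005,"wx":0,"wy":0,"wz":0,"fingers":0.65},{"x":0,"y":0,"z":-0.015,"wx":0,"wy":0,"wz":0,"fingers":0.65},{"x":0,"y":0,"z":0,"wx":0,"wy":0,"wz":0,"fingers":0.65},{"x":0,"y":0,"z":0,"wx":0,"wy":0,"wz":0,"fingers":0.65}]' 
python3 w.py w7 timer; python3 - <<'E'
from h import *
p,d=snapshot("side");cv2.imwrite("pics/side2.png",cv2.resize(p[200:300,230:400],None,fx=3,fy=3))
E
python3 go.py .562 -.0545 .06 170.3
```

```text
clock: 23.85
tool_pos: [0.464, -0.1387, 0.0092]
orientation: [180.0, -0.0, -154.6]
wrist_force: [0.6, 0.1, -0.3]
width: 0.931
finger_force: 0.0
clock: 24.35
tool_pos: [0.4641, -0.1387, 0.0095]
orientation: [-180.0, 0.0, -154.6]
wrist_force: [-2.7, 0.2, 5.8]
width: 0.762
finger_force: 32.8
clock: 24.75
tool_pos: [0.4641, -0.1387, 0.0293]
orientation: [-180.0, 0.0, -154.6]
wrist_force: [-0.1, 0.4, -0.5]
width: 0.758
finger_force: 34.1
24.75 [ 0.4641 -0.1387  0.0293] [-1.7998e+02  2.0000e-02 -1.5461e+02]
timer 0.86 [237, 229, 165, 140] mid [ 0.463  -0.1398] ztop 0.038 circ [ 0.4649 -0.1384] 0.0412 rect [ 465. -138.] [62. 66.] 25.4
t 24.9 pos [ 0.4638 -0.1386  0.0287] yaw -154.6 j6 -136.4 | tool x -0.1248 y 0.0339 z -0.0313 wz 35.1
```

View pics/w7.png

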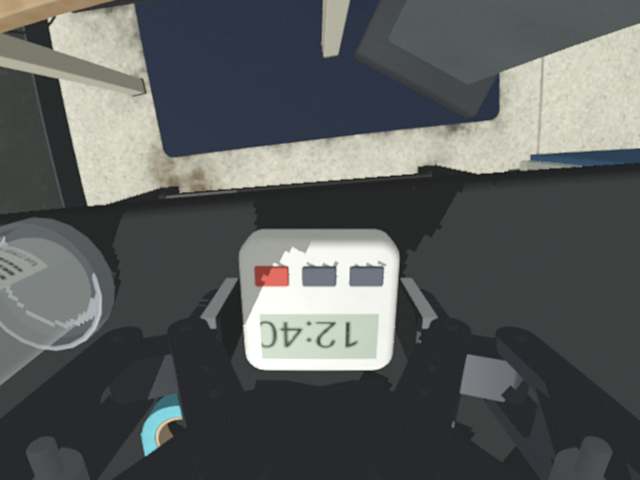

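The timer is held level at (320,300), its top at 0.038 m. I'll carry it to the tray.

```bash

python3 -m inch '[{"x":0,"y":0,"z":-0.03,"wx":0,"wy":0,"wz":0,"fingers":0.65},{"x":0,"y":0,"z":-0.03,"wx":0,"wy":0,"wz":0,"fingers":0.65},{"x":-0.025,"y":0.0068,"z":0,"wx":0,"wy":0,"wz":0,"fingers":0.65},{"x":-0.025,"y":0.0068,"z":0,"wx":0,"wy":0,"wz":0,"fingers":0.65},{"x":-0.025,"y":0.0068,"z":0,"wx":0,"wy":0,"wz":0,"fingers":0.65},{"x":-0.025,"y":0.0068,"z":0,"wx":0,"wy":0,"wz":0,"fingers":0.65},{"x":-0.025,"y":0.0068,"z":0,"wx":0,"wy":0,"wz":0,"fingers":0.65},{"x":0,"y":0,"z":0,"wx":0,"wy":0,"wz":7,"fingers":0.65}]'
python3 -m inch '[{"x":0,"y":0,"z":0,"wx":0,"wy":0,"wz":7,"fingers":0.65},{"x":0,"y":0,"z":0,"wx":0,"wy":0,"wz":7,"fingers":0.65},{"x":0,"y":0,"z":0,"wx":0,"wy":0,"wz":7,"fingers":0.65},{"x":0,"y":0,"z":0,"wx":0,"wy":0,"wz":7,"fingers":0.65},{"x":0,"y":0,"z":0,"wx":0,"wy":0,"wz":0,"fingers":0.65},{"x":0,"y":0,"z":0,"wx":0,"wy":0,"wz":0,"fingers":0.65},{"x":0,"y":0,"z":0,"wx":0,"wy":0,"wz":0,"fingers":0.65}]'
python3 w.py w8 timer
python3 go.py .562 -.0545 .015 170.3
```

```text
clock: 25.7
tool_pos: [0.5638, -0.0526, 0.0886]
orientation: [180.0, 0.0, -161.5]
wrist_force: [0.7, -0.6, -0.8]
width: 0.762
finger_force: 34.3
clock: 26.4
tool_pos: [0.5623, -0.0544, 0.089]
orientation: [-180.0, -0.0, 170.5]
wrist_force: [0.0, -0.9, -0.7]
width: 0.762
finger_force: 34.2
26.4 [ 0.5623 -0.0544  0.089 ] [-1.8000e+02 -2.0000e-02  1.7055e+02]
timer 0.82 [237, 228, 163, 144] mid [ 0.5619 -0.0547] ztop 0.098 circ [ 0.5634 -0.0549] 0.0414 rect [563. -55.] [66. 62.] 80.7
t 26.5 pos [ 0.5624 -0.0544  0.0891] yaw 170.5 j6 -89.7 | tool x 0.0004 y -0.0002 z 0.0741 wz 0.2
```

```bash

python3 -m inch '[{"x":0,"y":0,"z":0.025,"wx":0,"wy":0,"wz":0,"fingers":0.65},{"x":0,"y":0,"z":0.025,"wx":0,"wy":0,"wz":0,"fingers":0.65},{"x":0,"y":0,"z":0.015,"wx":0,"wy":0,"wz":0,"fingers":0.65},{"x":0,"y":0,"z":0.006,"wx":0,"wy":0,"wz":0,"fingers":0.65},{"x":0,"y":0,"z":0,"wx":0,"wy":0,"wz":0,"fingers":0.65},{"x":0,"y":0,"z":0,"wx":0,"wy":0,"wz":0,"fingers":0.65}]'
python3 go.py .562 -.0545 .0145 170.3
```

```text
clock: 27.1
tool_pos: [0.5629, -0.0545, 0.0191]
orientation: [180.0, 0.1, 170.4]
wrist_force: [0.1, -0.5, -0.7]
width: 0.763
finger_force: 34.2
t 27.1 pos [ 0.5629 -0.0545  0.0191] yaw 170.4 j6 -89.6 | tool x 0.0009 y -0.0002 z 0.0046 wz 0.1
```

```bash

python3 -m inch '[{"x":0.001,"y":0,"z":0.003,"wx":0,"wy":0,"wz":0,"fingers":0.65},{"x":0,"y":0,"z":0.002,"wx":0,"wy":0,"wz":0,"fingers":0.65},{"x":0,"y":0,"z":0,"wx":0,"wy":0,"wz":0,"fingers":0.65},{"x":0,"y":0,"z":0,"wx":0,"wy":0,"wz":0,"fingers":0.65}]'
python3 -m inch '[{"x":0,"y":0,"z":0,"wx":0,"wy":0,"wz":0,"fingers":0.93},{"x":0,"y":0,"z":0,"wx":0,"wy":0,"wz":0,"fingers":0.93},{"x":0,"y":0,"z":0,"wx":0,"wy":0,"wz":0,"fingers":0.93},{"x":0,"y":0,"z":-0.02,"wx":0,"wy":0,"wz":0,"fingers":0.93},{"x":0,"y":0,"z":-0.03,"wx":0,"wy":0,"wz":0,"fingers":0.93},{"x":0,"y":0,"z":-0.04,"wx":0,"wy":0,"wz":0,"fingers":0.93},{"x":0,"y":0,"z":-0.04,"wx":0,"wy":0,"wz":0,"fingers":0.93},{"x":0,"y":0,"z":-0.04,"wx":0,"wy":0,"wz":0,"fingers":0.93}]'
python3 -m inch '[{"x":0.03,"y":-0.02,"z":-0.03,"wx":0,"wy":0,"wz":0,"fingers":0.93},{"x":0.03,"y":-0.02,"z":-0.03,"wx":0,"wy":0,"wz":0,"fingers":0.93},{"x":0.03,"y":-0.02,"z":-0.03,"wx":0,"wy":0,"wz":0,"fingers":0.93},{"x":0.03,"y":-0.02,"z":-0.02,"wx":0,"wy":0,"wz":0,"fingers":0.93},{"x":0,"y":0,"z":0,"wx":0,"wy":0,"wz":0,"fingers":0.93},{"x":0,"y":0,"z":0,"wx":0,"wy":0,"wz":0,"fingers":0.93}]'
python3 w.py w9 brown_bottle white_bottle dropper_bottle timer large_well medium_well small_well square_tray dish
```

```text
clock: 27.5
tool_pos: [0.5615, -0.0543, 0.0134]
orientation: [-180.0, 0.0, 170.4]
wrist_force: [0.3, -0.1, -0.9]
width: 0.761
finger_force: 34.2
clock: 28.3
tool_pos: [0.5612, -0.0542, 0.185]
orientation: [180.0, 0.0, 170.4]
wrist_force: [0.0, 1.1, 0.0]
width: 0.932
finger_force: 0.0
clock: 28.9
tool_pos: [0.4297, -0.1133, 0.2937]
orientation: [-180.0, 0.1, 170.3]
wrist_force: [0.9, -0.3, -0.7]
width: 0.929
finger_force: 0.0
28.9 [ 0.4297 -0.1133  0.2937] [-1.7999e+02  9.0000e-02  1.7033e+02]
brown_bottle 0.82 [469, 122, 121, 69] mid [0.4116 0.1072] ztop 0.128 circ [0.4132 0.1147] 0.0227 rect [413. 115.] [45. 44.] 50.0
white_bottle 0.71 [524, 0, 103, 70] mid [0.2983 0.1762] ztop 0.105 circ [0.2964 0.1806] 0.0157 rect [297. 180.] [30. 30.] 20.1
white_bottle 0.68 [437, 261, 72, 65] mid [0.5712 0.0545] ztop 0.105 circ [0.5083 0.0022] 0.1003 rect [505.   6.] [200.  30.] 35.4
white_bottle 0.64 [188, 271, 52, 39] mid [ 0.4775 -0.2169] ztop 0.075 circ [ 0.4591 -0.2157] 0.0801 rect [ 475. -205.] [ 45. 164.] 38.3
dropper_bottle 0.84 [322, 367, 23, 20] mid [ 0.6813 -0.1379] ztop 0.044 circ [ 0
[... 265 characters left out ...]
145] 0.0444 rect [409. 103.] [62. 87.] 75.9
medium_well 0.9 [194, 263, 51, 49] mid [ 0.5279 -0.2654] ztop 0.012 circ [ 0.5297 -0.2675] 0.0359 rect [ 523. -260.] [70. 51.] 42.4
medium_well 0.33 [314, 353, 37, 36] mid [ 0.6856 -0.1368] ztop 0.012 circ [ 0.6895 -0.1369] 0.0275 rect [ 685. -136.] [54. 45.] 82.3
small_well 0.73 [314, 356, 39, 32] mid [ 0.6856 -0.1368] ztop 0.012 circ [ 0.5636 -0.1257] 0.1447 rect [ 564. -119.] [ 57. 288.] 82.0
square_tray 0.59 [348, 252, 67, 63] mid [ 0.5604 -0.0535] ztop 0.012 circ [ 0.5597 -0.0537] 0.058 rect [561. -53.] [87. 82.] 80.6
dish 0.82 [120, 314, 44, 29] mid [ 0.6108 -0.4817] ztop 0.017 circ [ 0.4974 -0.2922] 0.1598 rect [ 504. -288.] [ 35. 319.] 31.2
```

View pics/w9.png

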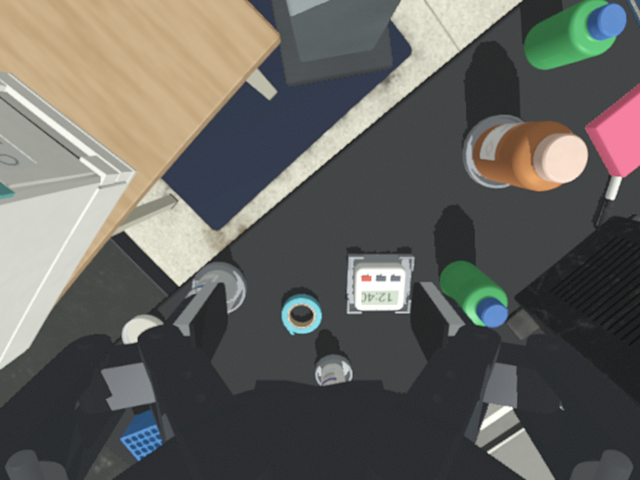

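The timer lies flat in the tray at (380,285) and brown stands in the large well at (495,150). The dropper (333,372) and white (218,288) wells are occupied, and the gripper is clear of everything. I'm handing in.

```bash
python3 -c "
from station import *
print(close_job())"
```

```text
the job is handed in; nothing more can be done
None
```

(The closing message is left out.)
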